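# Fit the loose nozzle on the fume extractor

## Robot

A 6-joint arm with a two-finger parallel gripper is mounted at the origin on the work surface. World frame = base frame: x ahead of the robot, y to its left, z up, the work surface at z = 0. Lengths are in m, angles in degrees, forces in N, time in s.
With the tool pointing down it reaches from about 0.35 to 0.85 m from the base axis. Payload 8.1 kg.
Tool frame: the origin (TCP) lies at the centre of the arm's flange, where the gripper is bolted on; the fingertips stand 186 mm ahead of it and the grasp point (between the pads) lies 167 mm ahead of it; z points along the fingers, y is the line along which they close (so a half turn about z gives the same grasp; the last joint's range is limited). The gripper opens to 93 mm and grips with 3 to 60 N. Pads are 15 mm wide; open, the fingers measure 128 mm over their backs; the gripper's body (75 mm by 188 mm) begins 65 mm behind the grasp point.
Start: joints at [60.252, 7.471, 85.268, -0, 87.261, -4.893], TCP at [0.252, 0.544, 0.405] pointing down, gripper open.
Joint ranges: [-169.43, 169.43], [-51.17, 129.36], [1.28, 143.12], [-76.62, 256.62], [0, 156.53], [-152.29, 152.29]. Speed limits (degrees/s): [136.94, 136.94, 159.86, 180, 180, 180].

## Interface

Orientations are given as a 3x3 rotation matrix whose columns are the frame's x, y, z axes.
In Python, from cell import robot gives the robot as it stands. The module is installed in compiled form; this text tells all that it offers.
- The arm moves only by the tool jog_arm, never from a script. Its argument "motion" is a list of rows, each a list of 7 numbers: the gripper's target within -1 to 1 (fully open at 1, half-way at 0, shut at -1), then the shift along the tool's x, y, z in mm, then the turn, a rotation vector about the tool's x, y, z in rad. In form: [[jaw, tx, ty, tz, wx, wy, wz], ...]. A call has 1 to 10 rows; each row is the pose to reach, as a shift and turn from the pose commanded when the call began, along the tool's axes at that moment; what a row does not reach only later rows make up. A row lasts 1/12 s, in which the tool goes at most 41.7 mm and 7.16 degrees, less where a joint would pass 70% of its speed; a pose out of reach is approached as far as the arm can. A call with a gripper value outside its range is refused whole. The fingers move at their own pace and stop on an object; "grip_force" is the grip in N (left out, the last holds). Time passes only in rows, so rows that repeat a pose let the fingers close. It gives the time, the measured TCP pose, the force, the opening and the grip force at its end, in the units of the state.
- robot.state(): the state, without advancing time (a new reading comes with each control period).
- robot.camera(name): name is "scene" or "top" or "wrist"; returns the picture (420x560x3 uint8, red, green, blue); there is no depth.
- robot.camera_model(name): a dict with "K" (3x3 intrinsics, pixels), "position" and "orientation" of the camera in the world; the wrist camera has in their place "mount" (4x4, takes a point from camera to tool coordinates, whose origin is the TCP and whose axes are the flange's). Camera axes: x right, y up, looking along -z (the intrinsics and any distortion apply to the point x, -y, -z); pixel columns grow to the right and rows downward; lengths in m; the calibration is good to about 2 mm. A picture is of the moment at which its call begins: read the wrist's pose just before it. camera_model takes no time and is no camera call.
- robot.finish_job(): hands the job in; it is judged then, once.
Trained networks look in the newest picture that a camera, given by its name, has taken for a name from the list of things; names that differ only in an ending like _2 or _b are one class to them, and where a whole thing is asked for, a point or a joint stands for the part that bears it (a point fixed in the world has none). Each returns a list of dicts, best first, with "conf" (0 to 1); they miss things now and then, are a little off and sometimes report something else, mostly with a low value. They report only what shows in the picture. A call takes as long as a camera call.
- robot.find_in(camera, label): "position" ([x, y, z] in m, in world coordinates, good to about 4 mm: the middle of the surface that is visible of it).
- robot.trace(camera, label): "mask" (420x560 bool, what is visible of it).
- robot.place_of(camera, label): "position" ([x, y, z] in m, in world coordinates, good to about 4 mm: a listed point, or the origin of a listed thing).
The state is a dict: "time_s": time; "joint_positions": joint angles; "dq": joint speeds; "joint_torque": joint torques, N m; "ee_pos": TCP position; "ee_rot": TCP orientation; "force": force on the tool from outside, world axes, zero at the start; "ft_torque": the same for the moment, N m; "width": opening from 0.0 (shut) to 1.0 (fully open); "grip_force": force on a finger pad.
Only numpy, scipy, OpenCV 4.12 (cv2) and the standard library are available. Lean on these libraries where they do the work, as an engineer would, in place of code of your own. Each camera call takes 0.05 s, during which the arm holds its last target. There are 200 camera calls.

## Task

Put the orange tapered nozzle on the fume extractor: lower it gently, upright and wide mouth down, over the extractor's tapered spigot until it just rests there, and let go. Do not drop it or press it on, or the two tapers wedge and jam. Leave the blue and black nozzles standing where they are.

Things in the scene. Friction and masses are not known exactly. Their poses are not given: they have to be found in the camera images.
- orange_nozzle_center (a point): Centre (half-way up) of the nozzle to fit: orange plastic sleeve, open at both ends, 100 mm tall, 3 mm wall, 80 g, standing mouth down; z is its axis, up. Lower 60 mm: cone, 66 mm outside at the mouth, 60 inside. Upper 40 mm: straight neck, 42 mm outside, to grip from above. Resting loosely on the spigot, its centre is level with the spigot's top within 3 mm; pushing over about 20 N wedges it.
- spigot_top (a point): Centre of the flat top of the spigot: upright light-grey metal cone with a black disc on top, 70 mm tall, 68 mm diameter at the foot, 40 at the top, same taper as the orange nozzle; z up. Fixed on the white fume extractor, a box 240 x 200 mm, 100 mm high, that cannot move; box top 70 mm below this point, box middle 50 mm along this point's +x.
- blue_nozzle_center (a point): Centre (half-way up) of the blue nozzle, same form but 70 mm tall and 52 mm in diameter at the mouth, too narrow for the spigot: to be left alone.
- black_nozzle_center (a point): Centre (half-way up) of the black nozzle, same form, 100 mm tall and 80 mm in diameter at the mouth, too wide for the spigot: to be left alone.

How it is judged:
By the outcome, as a careful person would: the job done as asked, in the order asked, and still so for the second after the job is handed in, with the robot touching nothing.
It also fails if it takes over 42 s, if anything falls off the work surface, if the arm or the gripper's body presses on something with over 40 N, if the wrist force passes 120 N, or if a joint passes its speed limit or range.

## Working session

There is one attempt and no reset: what is moved stays moved. The work goes in short steps, Python scripts to look and compute and a tool call to move; the robot and the scene stay as the last step left them, time stands still between calls to the robot, and variables do not carry over. Pictures are saved under pics/ and viewed, at most 10 in all, crops included, and the job is handed in when it is done.

Besides the shell and the picture viewer there is one more tool, called by a JSON object that holds its "name" and its "arguments". jog_arm: Moves the arm, as the interface text tells. Its arguments: {"type":"object","properties":{"motion":{"type":"array"},"grip_force":{"type":"number"}},"required":["motion"]}

```bash
mkdir -p pics; cat > h.py <<'E'
from cell import robot
import numpy as np, cv2
def save(n,f):
    im=robot.camera(n); cv2.imwrite('pics/'+f,im[:,:,::-1]); return im
def proj(n,p):
    m=robot.camera_model(n); R=np.array(m['orientation']); q=R.T@(np.array(p)-m['position']); q=np.array([q[0],-q[1],-q[2]])
    u=np.array(m['K'])@q; return u[:2]/u[2]
E
python3 - <<'E'
from h import *
s=robot.state(); print(s['ee_pos'],np.round(s['ee_rot'],3),s['width'])
a=save('top','t1.png'); b=save('scene','s1.png')
for n in('top','scene'):
  for l in('orange_nozzle_center','spigot_top','blue_nozzle_center','black_nozzle_center'):
    for d in robot.place_of(n,l)[:2]: print(n,l,np.round(d['position'],4),round(d['conf'],2),proj(n,d['position']).round())
E
```

```text
[0.25205115 0.54422422 0.40369637] [[-0.907  0.42  -0.001]
 [ 0.42   0.907 -0.002]
 [ 0.    -0.002 -1.   ]] 0.9976025461136366
top orange_nozzle_center [ 0.605  -0.1944  0.0539] 0.96 [343. 177.]
top spigot_top [0.5825 0.1752 0.1752] 0.63 [164. 177.]
top blue_nozzle_center [ 0.4651 -0.1212  0.033 ] 0.69 [309. 239.]
top black_nozzle_center [ 0.4982 -0.3103  0.0523] 0.83 [394. 224.]
scene orange_nozzle_center [ 0.6024 -0.1909  0.0518] 0.6 [216. 280.]
scene spigot_top [0.5798 0.1732 0.1665] 0.82 [371. 192.]
scene blue_nozzle_center [ 0.4661 -0.1191  0.0365] 0.87 [234. 235.]
scene blue_nozzle_center [0.5803 0.1704 0.1689] 0.2 [370. 192.]
scene black_nozzle_center [ 0.4978 -0.3048  0.0475] 0.64 [156. 261.]
```

View pics/t1.png

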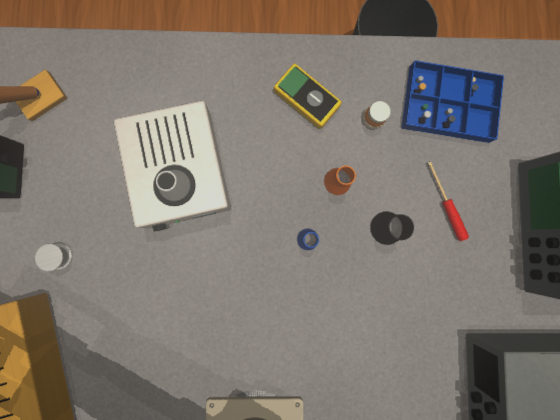

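View pics/s1.png

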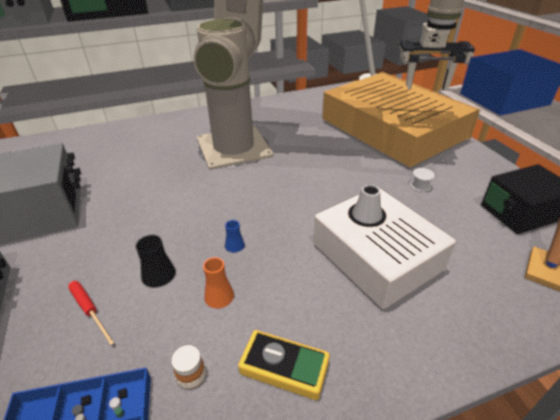

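```bash
python3 -c "
from h import *
m=robot.camera_model('wrist');print(m['K'],np.round(m['mount'],3), [k for k in m], robot.state()['time_s'])"
```

```text
[[371.96364072   0.         278.72621868]
 [  0.         371.96364072 208.72464773]
 [  0.           0.           1.        ]] [[ 0.     0.967  0.255  0.07 ]
 [ 1.    -0.     0.    -0.001]
 [ 0.     0.255 -0.967  0.021]
 [ 0.     0.     0.     1.   ]] ['K', 'mount'] 0.5
```

The top view shows orange at about (340,180), blue at (309,239), black at (390,227) and the spigot disc at (166,181). All of them stand upright, and the network positions match. Next I move over the spigot for a wrist view.

{"name": "jog_arm", "arguments": {"motion": [[1,-450,-197,-46,0,0,0],[1,-450,-197,-46,0,0,0],[1,-450,-197,-46,0,0,0],[1,-450,-197,-46,0,0,0],[1,-450,-197,-46,0,0,0],[1,-450,-197,-46,0,0,0],[1,-450,-197,-46,0,0,0],[1,-450,-197,-46,0,0,0],[1,-450,-197,-46,0,0,0],[1,-450,-197,-46,0,0,0]]}}

```text
time_s: 1.33
ee_pos: [0.5281, 0.2319, 0.4441]
ee_rot: [[-0.907, 0.42, 0.001], [0.42, 0.907, 0.0], [-0.0, 0.001, -1.0]]
force: [1.1, -0.0, -0.7]
width: 0.998
grip_force: 0.0
```

```bash
cat >> h.py <<'E'
def go(target):
    s=robot.state(); R=np.array(s['ee_rot']); return (R.T@(np.array(target)-s['ee_pos'])*1000).round(1)
def wray(u,v,z,s):
    "world point at height z of wrist pixel u,v"
    m=robot.camera_model('wrist'); K=np.array(m['K']); M=np.array(m['mount']); R=np.array(s['ee_rot'])
    d=R@M[:3,:3]@np.array([(u-K[0,2])/K[0,0],-(v-K[1,2])/K[1,1],-1]); o=R@M[:3,3]+s['ee_pos']
    return o+d*(z-o[2])/d[2]
E
python3 - <<'E'
from h import *
s=robot.state(); print(s['time_s'],s['ee_pos'],go([0.58,0.175,0.45]),np.abs(s['dq']).max())
E
```

```text
1.3333 [0.52805513 0.23192037 0.44409381] [-71.1 -29.8  -5.9] 46.55737625535643
```

{"name": "jog_arm", "arguments": {"motion": [[1,-69,-30,-6,0,0,0],[1,-69,-30,-6,0,0,0],[1,-69,-30,-6,0,0,0],[1,-69,-30,-6,0,0,0],[1,-69,-30,-6,0,0,0]]}}

```text
time_s: 1.75
ee_pos: [0.577, 0.1775, 0.4494]
ee_rot: [[-0.907, 0.421, -0.001], [0.421, 0.907, 0.0], [0.001, 0.0, -1.0]]
force: [0.9, -0.1, 0.6]
width: 0.998
grip_force: 0.0
```

```bash
python3 - <<'E'
from h import *
s=robot.state(); im=save('wrist','w1.png')
print(s['ee_pos'],np.abs(s['dq']).max(),np.round(s['ee_rot'],4))
for d in robot.place_of('wrist','spigot_top')[:2]: print(d)
g=cv2.cvtColor(im,cv2.COLOR_RGB2GRAY)
n,l,st,c=cv2.connectedComponentsWithStats((g<45).astype(np.uint8))
for i in range(1,n):
  if st[i,4]>300: print(st[i],c[i],wray(*c[i],0.17,s))
E
```

```text
[0.57698355 0.1775403  0.44935141] 1.6041917717163927 [[-9.071e-01  4.209e-01 -6.000e-04]
 [ 4.209e-01  9.071e-01  3.000e-04]
 [ 7.000e-04  0.000e+00 -1.000e+00]]
{'position': [0.576, 0.1738, 0.1717], 'conf': 0.94}
[ 227  148   96   88 1930] [275.46839378 184.26891192] [0.55742295 0.18308004 0.17      ]
[   0  174   32   42 1083] [ 13.25484765 194.78947368] [0.48590996 0.0107355  0.17      ]
[ 252  194   44   42 1412] [273.58144476 214.80594901] [0.57712833 0.17239016 0.17      ]
[    0   249   560   171 12533] [ 89.70134844 354.76964813] [ 0.6205887  -0.01042924  0.17      ]
[ 367  249  193  142 8937] [492.87523778 324.09645295] [0.72948762 0.29026302 0.17      ]
```

View pics/w1.png

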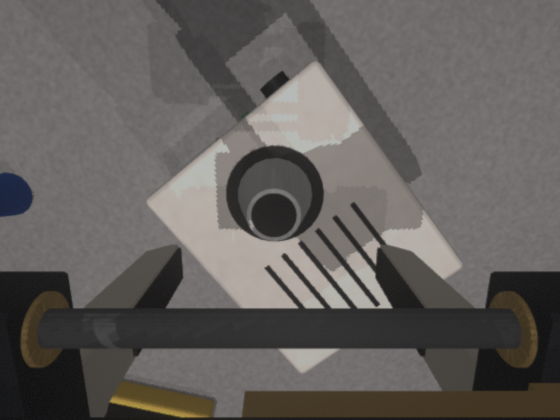

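The spigot's black disc is at pixel (273.6, 214.8), which gives a top at (0.577, 0.172, 0.17). The blue nozzle shows at the left edge. Next is the orange nozzle.

{"name": "jog_arm", "arguments": {"motion": [[1,-180,-324,20,0,0,0],[1,-180,-324,20,0,0,0],[1,-180,-324,20,0,0,0],[1,-180,-324,20,0,0,0],[1,-180,-324,20,0,0,0],[1,-180,-324,20,0,0,0],[1,-180,-324,20,0,0,0],[1,-180,-324,20,0,0,0],[1,-180,-324,20,0,0,0],[1,-180,-324,20,0,0,0]]}}

```text
time_s: 2.68
ee_pos: [0.6036, -0.197, 0.4287]
ee_rot: [[-0.906, 0.423, -0.001], [0.423, 0.906, -0.002], [0.0, -0.002, -1.0]]
force: [0.2, 0.5, -0.0]
width: 1.001
grip_force: 0.0
```

{"name": "jog_arm", "arguments": {"motion": [[1,0,0,0,0,0,0],[1,0,0,0,0,0,0],[1,0,0,0,0,0,0]]}}

```text
time_s: 2.93
ee_pos: [0.6044, -0.1901, 0.4298]
ee_rot: [[-0.908, 0.418, 0.0], [0.418, 0.908, 0.0], [-0.0, 0.0, -1.0]]
force: [0.7, -0.1, 0.6]
width: 0.999
grip_force: 0.0
```

```bash
python3 - <<'E'
from h import *
s=robot.state(); im=save('wrist','w2.png')
print(s['time_s'],s['ee_pos'],np.abs(s['dq']).max(),np.round(s['ee_rot'],4))
for d in robot.place_of('wrist','orange_nozzle_center')[:2]: print(d)
E
```

```text
2.9333 [ 0.60444149 -0.19013168  0.42982681] 0.301166666706948 [[-9.083e-01  4.182e-01  3.000e-04]
 [ 4.182e-01  9.083e-01  4.000e-04]
 [-1.000e-04  5.000e-04 -1.000e+00]]
{'position': [0.6008, -0.1883, 0.0499], 'conf': 0.56}
```

View pics/w2.png

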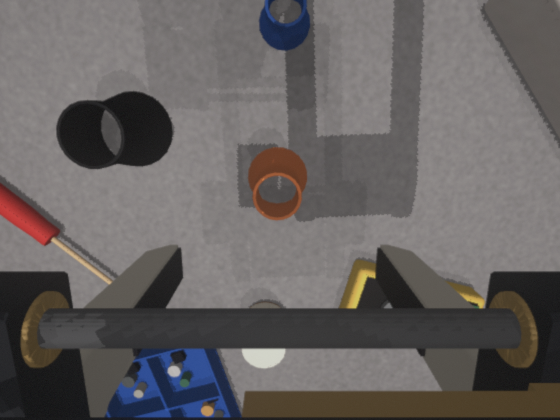

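The orange neck rim is centred at about pixel (277,197), with black at top left and blue at top centre, both clear of the fingers.

```bash
python3 - <<'E'
from h import *
s=robot.state()
p=wray(277,197,0.1,s); print(p, go([p[0],p[1],0.250]))
E
```

```text
[ 0.60448669 -0.19276587  0.1       ] [ -1.   -2.4 180. ]
```

{"name": "jog_arm", "arguments": {"motion": [[1,-1,-2,30,0,0,0],[1,-1,-2,60,0,0,0],[1,-1,-2,90,0,0,0],[1,-1,-2,120,0,0,0],[1,-1,-2,145,0,0,0],[1,-1,-2,165,0,0,0],[1,-1,-2,175,0,0,0],[1,-1,-2,180,0,0,0],[1,-1,-2,180,0,0,0],[1,-1,-2,180,0,0,0]]}}

```text
time_s: 3.87
ee_pos: [0.6049, -0.1941, 0.251]
ee_rot: [[-0.908, 0.42, 0.002], [0.42, 0.908, -0.001], [-0.002, 0.0, -1.0]]
force: [-0.1, -1.3, 0.4]
width: 1.001
grip_force: 0.0
```

{"name": "jog_arm", "arguments": {"motion": [[-0.4,0,0,0,0,0,0],[-0.4,0,0,0,0,0,0],[-0.4,0,0,0,0,0,0],[-0.4,0,0,0,0,0,0],[-0.4,0,0,0,0,0,0],[-0.4,0,0,0,0,0,0],[-0.4,0,0,0,0,0,0],[-0.4,0,0,0,0,0,0]], "grip_force": 12}}

```text
time_s: 4.53
ee_pos: [0.6043, -0.1943, 0.2496]
ee_rot: [[-0.907, 0.42, 0.0], [0.42, 0.907, 0.0], [0.0, 0.0, -1.0]]
force: [0.2, 0.5, 0.4]
width: 0.474
grip_force: 0.2
```

{"name": "jog_arm", "arguments": {"motion": [[-0.4,0,0,0,0,0,0],[-0.4,0,0,0,0,0,0],[-0.4,0,0,0,0,0,0],[-0.4,0,0,0,0,0,0]]}}

```text
time_s: 4.87
ee_pos: [0.6043, -0.1944, 0.2495]
ee_rot: [[-0.907, 0.42, -0.0], [0.42, 0.907, -0.0], [0.0, -0.0, -1.0]]
force: [0.8, 0.1, 0.2]
width: 0.464
grip_force: 12.0
```

{"name": "jog_arm", "arguments": {"motion": [[-0.4,0,0,-10,0,0,0],[-0.4,0,0,-25,0,0,0],[-0.4,0,0,-50,0,0,0],[-0.4,0,0,-80,0,0,0],[-0.4,0,0,-110,0,0,0],[-0.4,0,0,-140,0,0,0],[-0.4,0,0,-170,0,0,0],[-0.4,0,0,-190,0,0,0],[-0.4,0,0,-200,0,0,0],[-0.4,0,0,-200,0,0,0]]}}

```text
time_s: 5.7
ee_pos: [0.6046, -0.1945, 0.4535]
ee_rot: [[-0.907, 0.42, 0.005], [0.42, 0.907, -0.002], [-0.006, 0.0, -1.0]]
force: [0.3, -0.3, -1.5]
width: 0.461
grip_force: 12.0
```

```bash
python3 - <<'E'
from h import *
s=robot.state(); im=save('wrist','w3.png')
print(s['time_s'],s['ee_pos'],s['width'],s['grip_force'],s['force'],np.round(s['ee_rot'],4))
print(go([.577,.1722,.470]))
for u,v in((277,300),):print(wray(u,v,s['ee_pos'][2]-.15,s))
E
```

```text
5.7 [ 0.60460384 -0.19448297  0.45352563] 0.46106293372960044 11.990713037084788 [ 0.33438434 -0.25503223 -1.50054576] [[-9.074e-01  4.203e-01  5.200e-03]
 [ 4.203e-01  9.074e-01 -2.200e-03]
 [-5.700e-03  2.000e-04 -1.000e+00]]
[178.9 321.1 -19.6]
[ 0.60479927 -0.19623573  0.30352563]
```

View pics/w3.png

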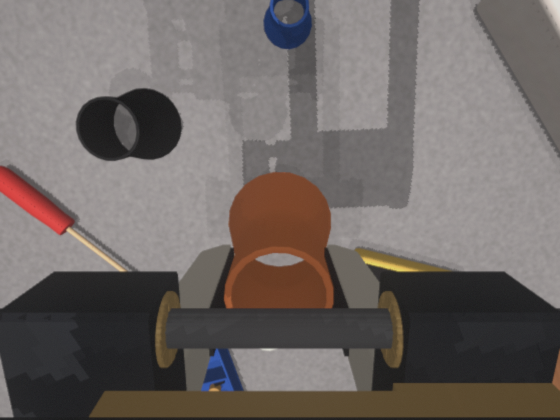

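The nozzle is held upright, centred at about column 279 between the pads. I carry it over the spigot.

{"name": "jog_arm", "arguments": {"motion": [[-0.4,10,18,-5,0,0,0],[-0.4,27,48,-10,0,0,0],[-0.4,46,83,-15,0,0,0],[-0.4,65,117,-20,0,0,0],[-0.4,84,151,-20,0,0,0],[-0.4,103,185,-20,0,0,0],[-0.4,122,219,-20,0,0,0],[-0.4,141,253,-20,0,0,0],[-0.4,159,285,-20,0,0,0],[-0.4,171,307,-20,0,0,0]]}}

```text
time_s: 6.58
ee_pos: [0.5771, 0.1592, 0.4666]
ee_rot: [[-0.908, 0.419, -0.004], [0.419, 0.908, 0.0], [0.004, -0.002, -1.0]]
force: [0.4, 0.0, -1.1]
width: 0.458
grip_force: 12.0
```

{"name": "jog_arm", "arguments": {"motion": [[-0.4,5,9,0,0,0,0],[-0.4,8,14,0,0,0,0],[-0.4,8,14,0,0,0,0],[-0.4,8,14,0,0,0,0],[-0.4,8,14,0,0,0,0],[-0.4,8,14,0,0,0,0]]}}

```text
time_s: 7.08
ee_pos: [0.5771, 0.1707, 0.4695]
ee_rot: [[-0.907, 0.422, -0.0], [0.422, 0.907, -0.0], [-0.0, -0.0, -1.0]]
force: [-1.0, -0.1, 0.2]
width: 0.461
grip_force: 12.0
```

```bash
python3 - <<'E'
from h import *
s=robot.state(); im=save('wrist','w4.png'); save('scene','s4.png')
print(s['time_s'],s['ee_pos'],s['width'],s['grip_force'],s['force'],np.abs(s['dq']).max(),np.round(s['ee_rot'],4))
print(go([.577,.1722,.400]))
E
```

```text
7.0833 [0.57709769 0.17071956 0.4694528 ] 0.4613123673148086 11.99058006866835 [-1.00828966 -0.14363604  0.1721492 ] 0.20294055198707495 [[-9.066e-01  4.220e-01 -1.000e-04]
 [ 4.220e-01  9.066e-01 -3.000e-04]
 [-1.000e-04 -3.000e-04 -1.000e+00]]
[ 0.6  1.  69.7]
```

View pics/w4.png

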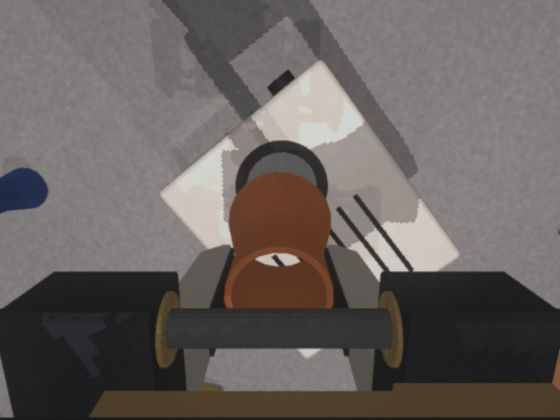

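The black foot ring is centred at about column 282 and the nozzle at about 279.5, so it needs about 1.5 mm more in tool y. Then I lower it.

{"name": "jog_arm", "arguments": {"motion": [[-0.4,0,1.5,5,0,0,0],[-0.4,0,1.5,15,0,0,0],[-0.4,0,1.5,27,0,0,0],[-0.4,0,1.5,39,0,0,0],[-0.4,0,1.5,51,0,0,0],[-0.4,0,1.5,61,0,0,0],[-0.4,0,1.5,68,0,0,0],[-0.4,0,1.5,72,0,0,0],[-0.4,0,1.5,72,0,0,0],[-0.4,0,1.5,72,0,0,0]]}}

```text
time_s: 8.02
ee_pos: [0.5775, 0.1735, 0.3977]
ee_rot: [[-0.907, 0.42, 0.0], [0.42, 0.907, 0.0], [-0.0, 0.0, -1.0]]
force: [0.1, 0.1, -0.7]
width: 0.463
grip_force: 12.0
```

{"name": "jog_arm", "arguments": {"motion": [[-0.4,0,0,2,0,0,0],[-0.4,0,0,4,0,0,0],[-0.4,0,0,6,0,0,0],[-0.4,0,0,8,0,0,0],[-0.4,0,0,10,0,0,0],[-0.4,0,0,12,0,0,0],[-0.4,0,0,12,0,0,0],[-0.4,0,0,12,0,0,0]]}}

```text
time_s: 8.68
ee_pos: [0.5774, 0.1735, 0.3854]
ee_rot: [[-0.907, 0.42, -0.0], [0.42, 0.907, -0.0], [0.0, -0.0, -1.0]]
force: [-0.1, 0.8, -0.9]
width: 0.459
grip_force: 12.0
```

{"name": "jog_arm", "arguments": {"motion": [[-0.4,0,0,1,0,0,0],[-0.4,0,0,2,0,0,0],[-0.4,0,0,3,0,0,0],[-0.4,0,0,4,0,0,0],[-0.4,0,0,5,0,0,0],[-0.4,0,0,5,0,0,0],[-0.4,0,0,5,0,0,0],[-0.4,0,0,5,0,0,0]]}}

```text
time_s: 9.35
ee_pos: [0.5774, 0.1735, 0.3806]
ee_rot: [[-0.907, 0.42, -0.0], [0.42, 0.907, 0.0], [0.0, 0.0, -1.0]]
force: [0.1, -0.2, -1.0]
width: 0.463
grip_force: 12.0
```

{"name": "jog_arm", "arguments": {"motion": [[-0.4,0,0,1,0,0,0],[-0.4,0,0,2,0,0,0],[-0.4,0,0,3,0,0,0],[-0.4,0,0,4,0,0,0],[-0.4,0,0,4,0,0,0],[-0.4,0,0,4,0,0,0]]}}

```text
time_s: 9.85
ee_pos: [0.5774, 0.1734, 0.3764]
ee_rot: [[-0.907, 0.42, -0.0], [0.42, 0.907, -0.0], [0.0, -0.0, -1.0]]
force: [0.7, -0.7, -1.0]
width: 0.464
grip_force: 12.0
```

{"name": "jog_arm", "arguments": {"motion": [[-0.4,0,0,1,0,0,0],[-0.4,0,0,2,0,0,0],[-0.4,0,0,3,0,0,0],[-0.4,0,0,3,0,0,0],[-0.4,0,0,3,0,0,0]]}}

```text
time_s: 10.27
ee_pos: [0.5775, 0.1733, 0.3736]
ee_rot: [[-0.907, 0.42, 0.0], [0.42, 0.907, -0.0], [-0.0, -0.0, -1.0]]
force: [1.7, -1.6, -1.6]
width: 0.463
grip_force: 12.0
```

{"name": "jog_arm", "arguments": {"motion": [[-0.4,0,0,0.5,0,0,0],[-0.4,0,0,1,0,0,0],[-0.4,0,0,1,0,0,0],[-0.4,0,0,1,0,0,0]]}}

```text
time_s: 10.6
ee_pos: [0.5775, 0.1734, 0.3728]
ee_rot: [[-0.907, 0.42, 0.0], [0.42, 0.907, -0.0], [-0.0, -0.0, -1.0]]
force: [1.9, -2.5, 0.6]
width: 0.46
grip_force: 12.0
```

Light contact pushes toward tool -x and -y, so I ease that way and continue.

{"name": "jog_arm", "arguments": {"motion": [[-0.4,-0.3,-0.1,0,0,0,0],[-0.4,-0.6,-0.3,0,0,0,0],[-0.4,-0.6,-0.3,0.5,0,0,0],[-0.4,-0.6,-0.3,1,0,0,0],[-0.4,-0.6,-0.3,1,0,0,0],[-0.4,-0.6,-0.3,1,0,0,0]]}}

```text
time_s: 11.1
ee_pos: [0.5778, 0.173, 0.3714]
ee_rot: [[-0.907, 0.42, -0.0], [0.42, 0.907, -0.0], [0.0, -0.0, -1.0]]
force: [0.7, -2.5, -0.7]
width: 0.46
grip_force: 12.0
```

{"name": "jog_arm", "arguments": {"motion": [[-0.4,-0.2,-0.2,0,0,0,0],[-0.4,-0.3,-0.5,0,0,0,0],[-0.4,-0.3,-0.5,0.5,0,0,0],[-0.4,-0.3,-0.5,1,0,0,0],[-0.4,-0.3,-0.5,1,0,0,0],[-0.4,-0.3,-0.5,1,0,0,0]]}}

```text
time_s: 11.6
ee_pos: [0.5779, 0.1725, 0.3705]
ee_rot: [[-0.907, 0.42, 0.0], [0.42, 0.907, 0.0], [0.0, 0.0, -1.0]]
force: [1.5, -0.1, -0.6]
width: 0.467
grip_force: 12.0
```

{"name": "jog_arm", "arguments": {"motion": [[-0.4,0,0,0.3,0,0,0],[-0.4,0,0,0.7,0,0,0],[-0.4,0,0,0.7,0,0,0],[-0.4,0,0,0.7,0,0,0]]}}

```text
time_s: 11.93
ee_pos: [0.578, 0.1725, 0.3699]
ee_rot: [[-0.907, 0.42, 0.0], [0.42, 0.907, 0.0], [-0.0, 0.0, -1.0]]
force: [1.8, 0.6, -0.5]
width: 0.466
grip_force: 12.0
```

{"name": "jog_arm", "arguments": {"motion": [[-0.4,-0.2,0.1,0,0,0,0],[-0.4,-0.2,0.1,0.5,0,0,0],[-0.4,-0.2,0.1,0.5,0,0,0],[-0.4,-0.2,0.1,0.5,0,0,0]]}}

```text
time_s: 12.27
ee_pos: [0.5781, 0.1724, 0.3694]
ee_rot: [[-0.907, 0.42, 0.0], [0.42, 0.907, -0.0], [-0.0, 0.0, -1.0]]
force: [1.3, -0.3, -0.5]
width: 0.46
grip_force: 12.0
```

{"name": "jog_arm", "arguments": {"motion": [[-0.4,0,0,0,0,0,0]]}}

```text
time_s: 12.35
ee_pos: [0.5782, 0.1724, 0.3694]
ee_rot: [[-0.907, 0.42, 0.0], [0.42, 0.907, -0.0], [-0.0, 0.0, -1.0]]
force: [1.3, 0.3, 0.3]
width: 0.464
grip_force: 12.0
```

{"name": "jog_arm", "arguments": {"motion": [[-0.4,-0.1,0,0.4,0,0,0],[-0.4,-0.2,0,0.5,0,0,0],[-0.4,-0.2,0,0.5,0,0,0],[-0.4,-0.2,0,0.5,0,0,0]]}}

```text
time_s: 12.68
ee_pos: [0.5783, 0.1723, 0.369]
ee_rot: [[-0.907, 0.42, 0.0], [0.42, 0.907, -0.0], [-0.0, 0.0, -1.0]]
force: [0.6, 0.8, 1.8]
width: 0.464
grip_force: 12.0
```

{"name": "jog_arm", "arguments": {"motion": [[-0.4,0,0,0,0,0,0]]}}

```text
time_s: 12.77
ee_pos: [0.5783, 0.1723, 0.369]
ee_rot: [[-0.907, 0.42, 0.0], [0.42, 0.907, 0.0], [-0.0, 0.0, -1.0]]
force: [1.6, 0.2, 2.1]
width: 0.461
grip_force: 12.0
```

Contact force is now about 3 N upward at the expected height, so the nozzle is resting. I open slightly first, then fully.

{"name": "jog_arm", "arguments": {"motion": [[0.0,0,0,0,0,0,0],[0.1,0,0,0,0,0,0],[0.2,0,0,0,0,0,0],[0.4,0,0,0,0,0,0],[0.6,0,0,0,0,0,0],[0.7,0,0,0,0,0,0],[0.7,0,0,0,0,0,0],[0.7,0,0,0,0,0,0]], "grip_force": 5}}

```text
time_s: 13.43
ee_pos: [0.5783, 0.1723, 0.3689]
ee_rot: [[-0.907, 0.42, -0.0], [0.42, 0.907, 0.0], [0.0, -0.0, -1.0]]
force: [0.8, 0.5, -0.6]
width: 0.842
grip_force: 0.0
```

{"name": "jog_arm", "arguments": {"motion": [[0.7,0,0,-5,0,0,0],[0.7,0,0,-15,0,0,0],[0.7,0,0,-30,0,0,0],[0.7,0,0,-50,0,0,0],[0.7,0,0,-70,0,0,0],[0.7,0,0,-90,0,0,0],[0.7,0,0,-105,0,0,0],[0.7,0,0,-110,0,0,0],[0.7,0,0,-110,0,0,0],[0.7,0,0,-110,0,0,0]]}}

```text
time_s: 14.27
ee_pos: [0.5783, 0.1723, 0.4788]
ee_rot: [[-0.907, 0.42, 0.0], [0.42, 0.907, 0.0], [-0.0, 0.0, -1.0]]
force: [-0.0, 0.4, 0.4]
width: 0.854
grip_force: 0.0
```

```bash
python3 - <<'E'
from h import *
s=robot.state(); im=save('wrist','w5.png'); save('scene','s5.png')
print(s['time_s'],s['ee_pos'],s['width'],s['force'])
for n in('wrist','scene'):print(n,robot.place_of(n,'orange_nozzle_center')[:1])
a=cv2.imread('pics/w5.png');b=cv2.resize(cv2.imread('pics/s5.png')[80:330,130:480],None,fx=1.2,fy=1.2)
o=np.zeros((600,560,3),np.uint8);o[:300,:400]=cv2.resize(a,(400,300));o[300:,:420]=b;cv2.imwrite('pics/c5.png',o)
E
```

```text
14.2667 [0.57828674 0.17231478 0.47884189] 0.8537256499990186 [-0.01000231  0.43122406  0.41979285]
wrist []
scene [{'position': [0.5794, 0.1731, 0.1688], 'conf': 0.7}]
```

View pics/c5.png

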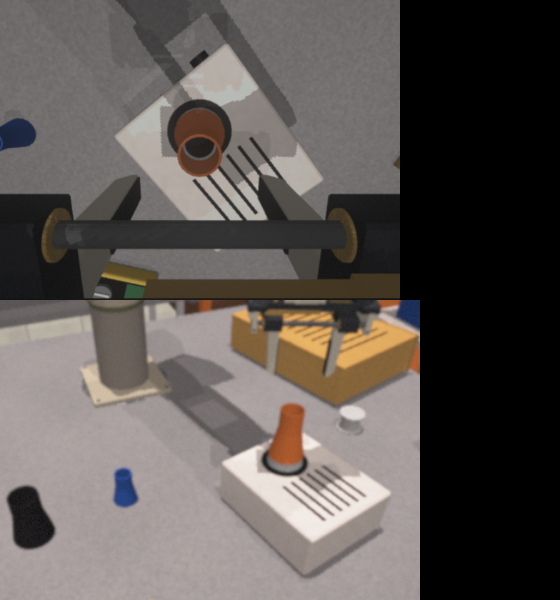

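The orange nozzle sits upright on the spigot, at crop (287,440). Blue and black are still standing in place, and the gripper is clear.

```bash
python3 -c "
from h import *
print(robot.finish_job())"
```

```text
the job is handed in; nothing more can be done
None
```

The orange nozzle is resting upright on the spigot, set down with about 3 N and released; blue and black were left standing where they were, and the job was handed in at about 14.5 s.

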